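# Fill the revolving coin-tube stand and hold the red tube to the front

### The arm

A 6-joint arm with a two-finger parallel gripper is mounted at the origin on the work surface. World frame = base frame: x ahead of the robot, y to its left, z up, the work surface at z = 0. Lengths are in m, angles in rad, forces in N, time in s.
With the tool pointing down it reaches from about 0.375 to 0.9 m from the base axis. Payload 3.1 kg.
Tool frame: the origin (TCP) lies between the finger pads, 19 mm behind the fingertips; this is the grasp point; z points along the fingers, y is the line along which they close (so a half turn about z gives the same grasp; the last joint's range is limited). The gripper opens to 87 mm and grips with 3 to 60 N. Pads are 19 mm wide; open, the fingers measure 117 mm over their backs; the gripper's body (75 mm by 190 mm) begins 51 mm behind the grasp point.
Start: joints at [0.958, 0.527, 1.433, -0, 1.181, -0.178], TCP at [0.263, 0.567, 0.241] pointing down, gripper open.
Joint ranges: [-3.08, 3.08], [-0.75, 2.2], [0.22, 2.44], [-1.43, 4.57], [0, 2.65], [-2.85, 2.85]. Speed limits (rad/s): [2.79, 2.79, 3.14, 3.14, 3.14, 3.14].

### API

Orientations are given as a unit quaternion [x, y, z, w].
In Python, from rig import get_obs, vision, hand_in, nets gives the robot as it stands.
- The arm moves only by the tool apply_moves, never from a script. Its argument "series" is a list of rows, each an object with "offset": the shift along the world's x, y, z in cm, a list of three; "rot": the turn, a rotation vector about the world's x, y, z in degrees, a list of three. A call has 1 to 20 rows; each row is the pose to reach, as a shift and turn from the pose commanded when the call began; what a row does not reach only later rows make up. A row lasts 1/10 s, in which the tool goes at most 50 mm and 8.59 degrees, less where a joint would pass 70% of its speed; a pose out of reach is approached as far as the arm can. A call with a gripper value outside its range is refused whole. "hand" is the opening, from 0 (shut) to 1 (fully open), set as the call begins (left out, the last holds). The fingers move at their own pace and stop on an object; "newtons" is the grip in N (left out, the last holds). Time passes only in rows, so rows that repeat a pose let the fingers close. It gives the time, the measured TCP pose, the force, the opening and the grip force at its end, in the units of the state.
- get_obs(): the state, without advancing time (a new reading comes with each control period).
- vision.camera(name): name is "scene" or "top" or "wrist"; returns the picture (384x512x3 uint8, red, green, blue); there is no depth.
- vision.calibration(name): a dict with "K" (3x3 intrinsics, pixels), "R" (3x3) and "t" (3): a world point X has camera coordinates R X + t. Camera axes: x right, y down, z forward; pixel columns grow to the right and rows downward; lengths in m; the calibration is good to about 2 mm. A picture is of the moment at which its call begins: read the wrist's pose just before it. calibration takes no time and is no camera call; for the wrist camera it gives the pose at the moment of the call.
- hand_in(): hands the job in; it is judged then, once.
Trained networks look in the newest picture that a camera, given by its name, has taken for a name from the list of things; names that differ only in an ending like _2 or _b are one class to them, and where a whole thing is asked for, a point or a joint stands for the part that bears it (a point fixed in the world has none). Each returns a list of dicts, best first, with "conf" (0 to 1); they miss things now and then, are a little off and sometimes report something else, mostly with a low value. They report only what shows in the picture. A call takes as long as a camera call.
- nets.search_frame(camera, query): "centre" ([x, y, z] in m, in world coordinates, good to about 4 mm: the middle of the surface that is visible of it).
- nets.spot_point(camera, query): "centre" ([x, y, z] in m, in world coordinates, good to about 4 mm: a listed point, or the origin of a listed thing).
The state is a dict: "time": time; "q": joint angles; "joint_velocities": joint speeds; "joint_torque": joint torques, N m; "position": TCP position; "tool_rot": TCP orientation; "ft_force": force on the tool from outside, world axes, zero at the start; "moment": the same for the moment, N m; "grip_width": finger opening in m; "grip_force": force on a finger pad.
Only numpy, scipy, OpenCV 4.12 (cv2) and the standard library are available. Lean on these libraries where they do the work, as an engineer would, in place of code of your own. Each camera call takes 0.05 s, during which the arm holds its last target. There are 200 camera calls.

### The job

Put the two blue-capped coin tubes, one after the other, upright into the two empty wells of the revolving stand, letting go of each. Then grip the stand's centre knob, turn it until the red-capped tube stands over the brass arrow that marks the front, and finish still gripping the knob, holding the stand still. Leave the other tubes seated in their wells and do not disturb the things on the table.

Things in the scene. Friction and masses are not known exactly. Their poses are not given: they have to be found in the camera images.
- carousel: turning part of the stand: dark wooden disc, 226 mm wide, with six equal green wells on an 85 mm radius, 60 degrees apart, and a central knob. Origin on the turning axis, at the disc's underside, 20 mm above the table; z up, x points to well_a, -x to well_b; the other four wells start filled. Turns endlessly both ways; a stiff bearing (0.1 N m) keeps it where it is left
- knob (a point): centre of the round brass knob (36 mm diameter, 40 mm high, from 20 mm below to 20 mm above this point, which is 160 mm above the table), on the turning axis; its post is 18 mm thick; the tops of seated tubes are 36 mm below this point
- well_a (a point): centre of the floor of the first well that starts empty, 34 mm above the table: bore 35 mm diameter, 36 mm deep, outer diameter 43 mm, rim 70 mm above the table; a tube in it stands 54 mm out
- well_b (a point): the same for the second well that starts empty, straight across the axis from well_a
- front (a point): fixed point on the stand's front line, 85 mm from the turning axis, 34 mm above the table: where the centre of the red-capped tube's underside belongs when it faces the front. A brass arrow on the foot, low under the disc, points the same way (away from the robot) and sticks out to 160 mm from the axis, 9 mm high
- tube_red: the marked coin tube, red cap, standing in one of the wells (not in well_a or well_b): 90 mm tall, 30 mm diameter, straight-sided, 0.1 to 0.21 kg, pale clear body with an 18 mm high cap of the same diameter; origin at the centre of its underside, z up
- tube_black1: coin tube with a black cap, standing in a well of the carousel: 90 mm tall, 30 mm diameter, straight-sided, 0.1 to 0.21 kg, pale clear body with an 18 mm high cap of the same diameter; origin at the centre of its underside, z up
- tube_black2: coin tube with a black cap, standing in a well of the carousel: 90 mm tall, 30 mm diameter, straight-sided, 0.1 to 0.21 kg, pale clear body with an 18 mm high cap of the same diameter; origin at the centre of its underside, z up
- tube_black3: coin tube with a black cap, standing in a well of the carousel: 90 mm tall, 30 mm diameter, straight-sided, 0.1 to 0.21 kg, pale clear body with an 18 mm high cap of the same diameter; origin at the centre of its underside, z up
- tube_blue1: loose coin tube with a blue cap, standing on the table beside the stand: 90 mm tall, 30 mm diameter, straight-sided, 0.1 to 0.21 kg, pale clear body with an 18 mm high cap of the same diameter; origin at the centre of its underside, z up
- tube_blue2: loose coin tube with a blue cap, standing on the table beside the stand: 90 mm tall, 30 mm diameter, straight-sided, 0.1 to 0.21 kg, pale clear body with an 18 mm high cap of the same diameter; origin at the centre of its underside, z up
- chips: bystander: stack of red and white gaming chips as one piece, 39 mm diameter, 36 mm high, on the table; origin at its underside
- loupe: bystander: black eye loupe, 40 mm diameter, 40 mm high, on the table; origin at its underside

How it is judged:
On the way, in this order (a step that is already met when the one before it is completed fails the run):
1. one blue-capped tube stands in an empty well, let go (((((distance between tube_blue1 and well_a below 0.009 m and angle between tube_blue1's own z axis and vertical below 0.2 rad) or (distance between tube_blue1 and well_b below 0.009 m and angle between tube_blue1's own z axis and vertical below 0.2 rad)) and contact force between the fingers and tube_blue1 below 0.2 N) or (((distance between tube_blue2 and well_a below 0.009 m and angle between tube_blue2's own z axis and vertical below 0.2 rad) or (distance between tube_blue2 and well_b below 0.009 m and angle between tube_blue2's own z axis and vertical below 0.2 rad)) and contact force between the fingers and tube_blue2 below 0.2 N))), for 0.2 s.
2. both blue-capped tubes stand in wells, let go (((distance between tube_blue1 and well_a below 0.009 m and angle between tube_blue1's own z axis and vertical below 0.2 rad) or (distance between tube_blue1 and well_b below 0.009 m and angle between tube_blue1's own z axis and vertical below 0.2 rad)) and contact force between the fingers and tube_blue1 below 0.2 N and ((distance between tube_blue2 and well_a below 0.009 m and angle between tube_blue2's own z axis and vertical below 0.2 rad) or (distance between tube_blue2 and well_b below 0.009 m and angle between tube_blue2's own z axis and vertical below 0.2 rad)) and contact force between the fingers and tube_blue2 below 0.2 N), for 0.2 s.
3. the knob is gripped and the red-capped tube is at the front (distance between the grasp point and knob below 0.035 m and contact force between the fingers and carousel above 4 N and horizontal distance between tube_red and front below 0.014 m), for 0.2 s.
At the end, for the whole second after the job is handed in: Knob gripped (over 4 N, TCP within 35 mm of its centre), carousel still (under 0.05 rad/s), red-capped tube within 14 mm of the front point, both blue-capped tubes let go within 9 mm of their well floors' centres, all six tubes upright (0.2 rad) and fully down (5 mm) (all of step 2 and all of step 3 and angular speed of carousel below 0.05 rad/s and z of each of tube_red, tube_black1, tube_black2, tube_black3 in the frame of carousel below 0.019 m and horizontal distance between each of tube_red, tube_black1, tube_black2, tube_black3 and carousel below 0.095 m and angle between each of tube_red, tube_black1, tube_black2, tube_black3's own z axis and vertical below 0.2 rad); the arm keeps its last pose, push and grip.
It fails at once if a tube that was already in the stand is lifted more than 12 mm or tipped (z of any of tube_red, tube_black1, tube_black2, tube_black3 in the frame of carousel above 0.026 m or angle between any of tube_red, tube_black1, tube_black2, tube_black3's own z axis and vertical above 0.35 rad).
It fails at once if a bystander on the table is moved more than 30 mm (distance of any of chips, loupe from where it was at the start of the episode above 0.03 m).
It also fails if it takes over 72 s, if anything falls off the work surface, if the arm or the gripper's body presses on something with over 40 N, if the wrist force passes 120 N, or if a joint passes its speed limit or range.

## Working session

There is one attempt and no reset: what is moved stays moved. The work goes in short steps, Python scripts to look and compute and a tool call to move; the robot and the scene stay as the last step left them, time stands still between calls to the robot, and variables do not carry over. Pictures are saved under pics/ and viewed, at most 10 in all, crops included, and the job is handed in when it is done.

Besides the shell and the picture viewer there is one more tool, called after ">>>" by a JSON object that holds its "method" and its "body", one argument or row to a line. apply_moves: Moves the arm, as the interface text tells. Its arguments: {"type":"object","properties":{"series":{"type":"array"},"hand":{"type":"number"},"newtons":{"type":"number"}},"required":["series"]}

```bash
mkdir -p pics; ls; python3 - <<'E'
from rig import get_obs, vision, nets
import cv2
o=get_obs(); print(o['time'],o['position'],o['tool_rot'],o['ft_force'],o['grip_width'])
for c in('scene','top'):
    cv2.imwrite(f'pics/{c}0.png',vision.camera(c)[:,:,::-1])
    for q in('carousel','knob','well_a','front','tube_red','tube_black1','tube_blue1','chips','loupe'):
        for r in nets.spot_point(c,q): print(c,q,[round(float(v),4) for v in r['centre']],round(r['conf'],2))
E
```

```text
pics
0.0 [0.26283591 0.56629255 0.24026767] [ 2.15699879e-01  9.76459112e-01 -9.94976191e-04 -4.18202908e-04] [0.02749682 0.59826468 0.27419908] 0.0864501016440007
scene carousel [0.5715, -0.0335, 0.0147] 0.81
scene knob [0.5709, -0.0359, 0.159] 0.81
scene knob [0.529, 0.0374, 0.036] 0.59
scene well_a [0.4825, -0.0344, 0.0302] 0.97
scene well_a [0.6581, -0.0301, 0.0332] 0.88
scene front [0.6557, -0.0575, 0.0329] 0.79
scene front [0.4355, -0.3461, 0.0003] 0.69
scene tube_red [0.5288, 0.0378, 0.0346] 0.5
scene tube_black1 [0.529, -0.1095, 0.0357] 0.77
scene tube_black1 [0.6171, -0.106, 0.0309] 0.54
scene tube_black1 [0.6114, 0.0428, 0.0386] 0.49
scene tube_black1 [0.5719, -0.0329, 0.0199] 0.39
scene tube_blue1 [0.4381, -0.3465, -0.001] 0.56
scene chips [0.6557, -0.2707, -0.0007] 0.89
scene loupe [0.6232, 0.2711, -0.0006] 0.62
top carousel [0.5702, -0.0303, 0.0201] 0.56
top knob [0.5693, -0.0355, 0.1588] 0.59
top well_a [0.4875, -0.0407, 0.0312] 0.97
top well_a [0.658, -0.0318, 0.0368] 0.7
top front [0.6508, -0.0615, 0.0338] 0.46
top front [0.6209, -0.1036, 0.031] 0.2
top tube_red [0.6527, -0.0655, 0.0328] 0.7
top tube_red [0.5284, 0.0397, 0.035] 0.46
top tube_black1 [0.5363, -0.1118, 0.0324] 0.61
top tube_black1 [0.6186, -0.1028, 0.0326] 0.43
top tube_black1 [0.6135, 0.0406, 0.0336] 0.42
top tube_blue1 [0.4486, 0.2696, 0.0003] 0.64
top tube_blue1 [0.4337, -0.3445, -0.002] 0.64
top chips [0.651, -0.2813, 0.0021] 0.47
top loupe [0.6233, 0.2699, -0.0009] 0.47
```

View pics/scene0.png

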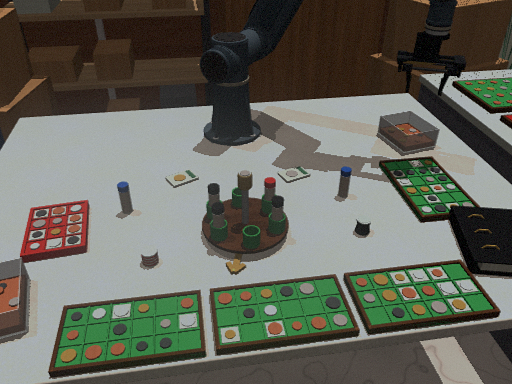

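View pics/top0.png

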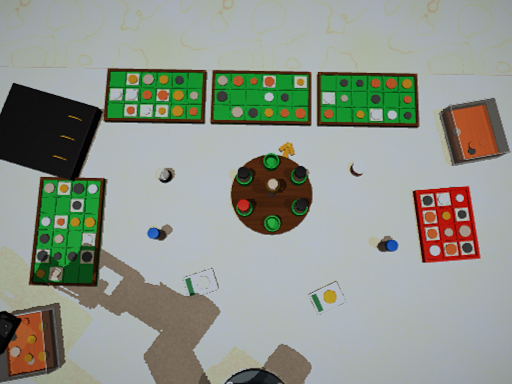

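The scene view shows the knob at (245,178), the red cap at (270,183), the empty wells at (238,196) and (251,237), the arrow at (236,266), and the blue tubes at (125,197) and (345,182). In the top view the knob is at (272,184), the red cap at (243,206), the arrow at (287,150), and the blue caps at (154,233) and (391,245). The networks agree with both pictures, apart from "red at front" in the top view and a spurious knob and front in the scene view. I'll move above the left blue tube.

>>> {"method": "apply_moves", "body": {
  "series": [
    {"offset": [18.6,-29.7,0],"rot": [0,0,25]},
    {"offset": [18.6,-29.7,0],"rot": [0,0,25]},
    {"offset": [18.6,-29.7,0],"rot": [0,0,25]},
    {"offset": [18.6,-29.7,0],"rot": [0,0,25]},
    {"offset": [18.6,-29.7,0],"rot": [0,0,25]},
    {"offset": [18.6,-29.7,0],"rot": [0,0,25]},
    {"offset": [18.6,-29.7,0],"rot": [0,0,25]},
    {"offset": [18.6,-29.7,0],"rot": [0,0,25]},
    {"offset": [18.6,-29.7,0],"rot": [0,0,25]},
    {"offset": [18.6,-29.7,0],"rot": [0,0,25]},
    {"offset": [18.6,-29.7,0],"rot": [0,0,25]}
  ],
  "hand": 1
}}

```text
time: 2.1
position: [0.4482, 0.2712, 0.2412]
tool_rot: [-0.002, 1.0, 0.0, -0.0]
ft_force: [-0.7, -0.3, 0.6]
grip_width: 0.0872
grip_force: 0.0
```

```bash
cat > h.py <<'E'
from rig import get_obs, vision, nets
import cv2, numpy as np
def blobs(cam,lo,hi,z,img=None,amin=60):
    """colour blobs -> world xy of blob centroid on plane z"""
    cal=vision.calibration(cam); img=vision.camera(cam) if img is None else img
    m=cv2.inRange(cv2.cvtColor(img,cv2.COLOR_RGB2HSV),lo,hi)
    n,_,st,c=cv2.connectedComponentsWithStats(m)
    return [(st[i,4],c[i].round(1),ray(cal,c[i],z)) for i in range(1,n) if st[i,4]>amin]
def ray(cal,uv,z):
    R,t=np.array(cal['R']),np.array(cal['t']); o=-R.T@t
    d=R.T@np.linalg.solve(np.array(cal['K']),[uv[0],uv[1],1.]); return (o+d*(z-o[2])/d[2]).round(4)
def proj(cal,X):
    p=np.array(cal['K'])@(np.array(cal['R'])@np.array(X)+np.array(cal['t'])); return (p[:2]/p[2]).round(1)
def st():
    o=get_obs(); print(round(o['time'],2),o['position'].round(4),o['tool_rot'].round(4),o['ft_force'].round(2),round(o['grip_width'],4),round(float(np.max(o['grip_force'])),1))
E
python3 - <<'E'
from h import *
st()
im=vision.camera('wrist'); cv2.imwrite('pics/w1.png',im[:,:,::-1])
cal=vision.calibration('wrist'); print('cam',-np.array(cal['R']).T@cal['t'],cal['K'])
for i in range(3):
  for q in('tube_blue1','knob','well_a'):
    for r in nets.spot_point('wrist',q): print(q,np.round(r['centre'],4),round(r['conf'],2))
  vision.camera('wrist')
for c in ('top','scene'):
  for i in range(3):
    vision.camera(c)
    print(c,[np.round(r['centre'],4) for r in nets.spot_point(c,'tube_blue1')])
E
```

```text
2.1 [0.4482 0.2712 0.2412] [-1.8e-03  1.0e+00  2.0e-04 -3.0e-04] [-0.73 -0.26  0.62] 0.0872 0.0
cam [0.36988145 0.27060371 0.38394786] [[312.42169611   0.         255.91680569]
 [  0.         312.42169611 189.54194631]
 [  0.           0.           1.        ]]
tube_blue1 [ 4.510e-01  2.725e-01 -1.000e-04] 0.78
well_a [ 6.259e-01  2.704e-01 -6.000e-04] 0.7
tube_blue1 [ 0.4527  0.2679 -0.0019] 0.57
tube_blue1 [ 0.4558  0.2668 -0.0011] 0.92
well_a [ 0.6241  0.2703 -0.004 ] 0.53
top [array([ 0.4356, -0.348 , -0.002 ])]
top [array([ 0.4348, -0.3468, -0.0013])]
top [array([ 0.4347, -0.3441, -0.0015])]
scene [array([0.4577, 0.2719, 0.0013]), array([ 4.362e-01, -3.481e-01,  4.000e-04]), array([ 0.6217,  0.2708, -0.0012])]
scene [array([ 0.437 , -0.3431, -0.0034]), array([ 0.6528, -0.0601,  0.0336]), array([0.4557, 0.2741, 0.    ])]
scene [array([0.4519, 0.2728, 0.    ]), array([ 0.4366, -0.3451, -0.0021]), array([ 0.5718, -0.0317,  0.017 ])]
```

View pics/w1.png

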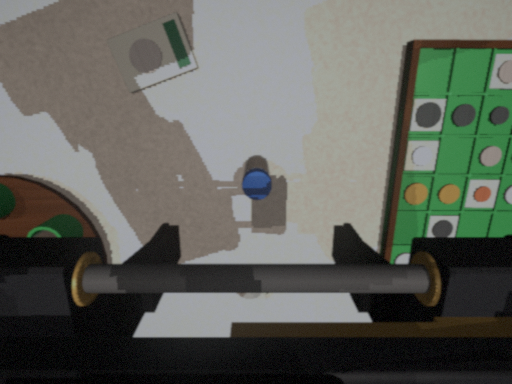

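The wrist view shows the blue cap at (257,184), between the fingertips at (165,235) and (345,235). I'll measure the cap from two views.

```bash
python3 - <<'E'
from h import *
lo,hi=(105,120,50),(130,255,255)
rows=[]
for c in('wrist','top','scene'):
    cal=vision.calibration(c)
    for b in blobs(c,lo,hi,0.085,amin=25): print(c,b)
# triangulate left tube cap
E
```

```text
wrist (np.int32(422), array([257.4, 179.3]), array([0.4496, 0.271 , 0.085 ]))
wrist (np.int32(55), array([257.7, 195. ]), array([0.4659, 0.2714, 0.085 ]))
top (np.int32(110), array([391.4, 245.1]), array([ 0.4353, -0.3464,  0.085 ]))
scene (np.int32(50), array([345.9, 170. ]), array([0.45  , 0.2721, 0.085 ]))
scene (np.int32(44), array([122.3, 184.1]), array([ 0.4265, -0.3487,  0.085 ]))
```

```bash
cat >> h.py <<'E'
def hullc(cal,x,y,z0,z1,r):
    a=np.linspace(0,2*np.pi,48,endpoint=False)
    P=[proj2(cal,(x+r*np.cos(t),y+r*np.sin(t),z)) for z in(z0,z1) for t in a]
    h=cv2.convexHull(np.float32(P)); m=cv2.moments(h); return np.array([m['m10'],m['m01']])/m['m00'],m['m00']
def proj2(cal,X):
    p=np.array(cal['K'])@(np.array(cal['R'])@np.array(X)+np.array(cal['t'])); return p[:2]/p[2]
def fitcap(cam,guess,lo,hi,zt=.09,img=None,rad=.03):
    """cap silhouette (18 mm below zt) centroid -> x,y"""
    from scipy.optimize import least_squares
    cal=vision.calibration(cam); img=vision.camera(cam) if img is None else img
    m=cv2.inRange(cv2.cvtColor(img,cv2.COLOR_RGB2HSV),lo,hi)
    c,_=hullc(cal,*guess,zt-.018,zt,.015); R=np.linalg.norm(proj2(cal,(guess[0]+rad,guess[1],zt))-proj2(cal,(*guess,zt)))
    k=np.zeros_like(m); cv2.circle(k,tuple(int(v) for v in c),int(R),255,-1); m&=k
    M=cv2.moments(m,True); t=np.array([M['m10'],M['m01']])/M['m00']
    s=least_squares(lambda p:hullc(cal,p[0],p[1],zt-.018,zt,.015)[0]-t,guess)
    return s.x.round(4),M['m00'],round(hullc(cal,*s.x,zt-.018,zt,.015)[1]),t.round(1)
E
python3 - <<'E'
from h import *
lo,hi=(100,90,20),(135,255,255)
for c in('wrist','top','scene'):
  for z in(.08,.09,.1): print(c,z,fitcap(c,(.451,.271),lo,hi,z))
  if c!='wrist': print(c,fitcap(c,(.436,-.346),lo,hi))
E
```

```text
wrist 0.08 (array([0.4567, 0.2715]), 665.0, 766, array([257.9, 182.8]))
wrist 0.09 (array([0.4539, 0.2714]), 668.0, 817, array([257.8, 182.8]))
wrist 0.1 (array([0.4511, 0.2714]), 669.0, 874, array([257.8, 182.7]))h.py:29: RuntimeWarning: invalid value encountered in divide
  M=cv2.moments(m,True); t=np.array([M['m10'],M['m01']])/M['m00']
Traceback (most recent call last):
  File "h.py", line 30, in fitcap
    s=least_squares(lambda p:hullc(cal,p[0],p[1],zt-.018,zt,.015)[0]-t,guess)
ValueError: Residuals are not finite in the initial point.
```

>>> {"method": "apply_moves", "body": {
  "series": [
    {"offset": [0.5,0,-5],"rot": [0,0,0]},
    {"offset": [0.5,0,-10],"rot": [0,0,0]},
    {"offset": [0.5,0,-14],"rot": [0,0,0]},
    {"offset": [0.5,0,-16.5],"rot": [0,0,0]},
    {"offset": [0.5,0,-17.6],"rot": [0,0,0]},
    {"offset": [0.5,0,-17.6],"rot": [0,0,0]}
  ]
}}

```text
time: 4.3
position: [0.4536, 0.2696, 0.0641]
tool_rot: [-0.001, 1.0, -0.0, -0.001]
ft_force: [0.5, -0.2, 0.1]
grip_width: 0.0867
grip_force: 0.0
```

>>> {"method": "apply_moves", "body": {
  "series": [
    {"offset": [0,0,0],"rot": [0,0,0]},
    {"offset": [0,0,0],"rot": [0,0,0]},
    {"offset": [0,0,0],"rot": [0,0,0]},
    {"offset": [0,0,0],"rot": [0,0,0]},
    {"offset": [0,0,0],"rot": [0,0,0]},
    {"offset": [0,0,0],"rot": [0,0,0]},
    {"offset": [0,0,0],"rot": [0,0,0]},
    {"offset": [0,0,0],"rot": [0,0,0]},
    {"offset": [0,0,0],"rot": [0,0,0]},
    {"offset": [0,0,0],"rot": [0,0,0]}
  ],
  "hand": 0,
  "newtons": 20
}}

```text
time: 5.3
position: [0.4543, 0.2699, 0.0653]
tool_rot: [-0.001, 1.0, 0.0, 0.0]
ft_force: [0.2, -0.2, 0.6]
grip_width: 0.0296
grip_force: 20.0
```

>>> {"method": "apply_moves", "body": {
  "series": [
    {"offset": [0,0,5],"rot": [0,0,0]},
    {"offset": [0,0,10],"rot": [0,0,0]},
    {"offset": [0,0,15],"rot": [0,0,0]},
    {"offset": [0,0,19],"rot": [0,0,0]},
    {"offset": [0,0,19],"rot": [0,0,0]},
    {"offset": [3.1,-30.6,19],"rot": [0,0,0]},
    {"offset": [3.1,-30.6,19],"rot": [0,0,0]},
    {"offset": [3.1,-30.6,19],"rot": [0,0,0]},
    {"offset": [3.1,-30.6,19],"rot": [0,0,0]},
    {"offset": [3.1,-30.6,19],"rot": [0,0,0]},
    {"offset": [3.1,-30.6,19],"rot": [0,0,0]},
    {"offset": [3.1,-30.6,19],"rot": [0,0,0]},
    {"offset": [3.1,-30.6,19],"rot": [0,0,0]},
    {"offset": [3.1,-30.6,19],"rot": [0,0,0]},
    {"offset": [3.1,-30.6,19],"rot": [0,0,0]}
  ]
}}

```text
time: 6.8
position: [0.4844, -0.0344, 0.2547]
tool_rot: [-0.002, 1.0, 0.001, -0.001]
ft_force: [-0.3, 0.0, -2.0]
grip_width: 0.0296
grip_force: 20.0
```

```bash
python3 - <<'E'
from h import *
st()
im=vision.camera('wrist'); cv2.imwrite('pics/w2.png',im[:,:,::-1])
for c in('wrist','scene','top'):
 for i in range(3):
  if i or c!='wrist': vision.camera(c)
  for q in('knob','well_a','tube_red','tube_black1','tube_blue1','front'):
    for r in nets.spot_point(c,q):
      if r['conf']>.3: print(c,q,np.round(r['centre'],4),round(r['conf'],2))
E
```

```text
6.8 [ 0.4844 -0.0344  0.2547] [-1.8e-03  1.0e+00  5.0e-04 -9.0e-04] [-0.29  0.02 -2.04] 0.0296 20.0
wrist well_a [ 0.4878 -0.0383  0.0354] 0.84
wrist tube_red [0.5233 0.0366 0.0286] 0.67
wrist tube_black1 [ 0.5318 -0.111   0.0387] 0.68
wrist tube_blue1 [ 0.4803 -0.0357  0.1895] 0.64
wrist tube_blue1 [ 0.4331 -0.347  -0.0031] 0.56
wrist well_a [ 6.241e-01  2.686e-01 -4.000e-04] 0.69
wrist well_a [ 0.4882 -0.0363  0.0331] 0.66
wrist tube_red [0.5249 0.0376 0.0294] 0.96
wrist tube_black1 [ 0.5304 -0.1089  0.0378] 0.82
wrist tube_blue1 [ 0.4318 -0.3466 -0.0026] 0.9
wrist tube_blue1 [ 0.4854 -0.0383  0.1912] 0.85
wrist well_a [ 0.4882 -0.0405  0.0355] 0.77
wrist well_a [ 0.4305 -0.3468 -0.0013] 0.59
wrist tube_red [0.5286 0.0356 0.03  ] 0.73
wrist tube_black1 [ 0.5326 -0.1123  0.0375] 0.8
wrist tube_blue1 [ 4.327e-01 -3.463e-01 -4.000e-04] 0.82
wrist tube_blue1 [ 0.4879 -0.0404  0.1896] 0.6
wrist front [ 0.5295 -0.1111  0.037 ] 0.57
scene knob [ 0.5721 -0.0362  0.1607] 0.65
scene well_a [ 0.4863 -0.0373  0.0308] 0.64
scene well_a [ 0.6575 -0.0325  0.0345] 0.62
scene tube_red [0.5305 0.037
[... 1630 characters left out ...]
3.457e-01  4.000e-04] 0.47
top front [ 0.6496 -0.0631  0.0369] 0.42
top well_a [ 0.6575 -0.0316  0.0337] 0.73
top well_a [ 0.4877 -0.038   0.0308] 0.66
top tube_black1 [ 0.6167 -0.1054  0.0315] 0.68
top tube_black1 [0.61   0.0394 0.0345] 0.43
top tube_blue1 [ 4.355e-01 -3.464e-01 -3.000e-04] 0.76
top well_a [ 0.6571 -0.0311  0.0319] 0.95
top well_a [ 0.4873 -0.0359  0.0297] 0.91
top well_a [ 0.6523 -0.0638  0.0391] 0.55
top tube_red [ 0.4868 -0.0356  0.0326] 0.45
top tube_black1 [ 0.6191 -0.1053  0.032 ] 0.68
top tube_black1 [0.6118 0.0386 0.0335] 0.41
top tube_blue1 [ 4.321e-01 -3.449e-01 -4.000e-04] 0.72
top tube_blue1 [ 0.6603 -0.0319  0.0344] 0.62
top front [ 0.6514 -0.0635  0.0362] 0.64
```

View pics/w2.png

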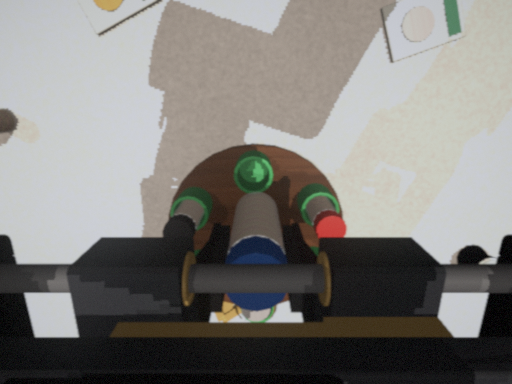

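The wrist view shows the tube held upright, its cap at (256,270). The empty near well is at (253,173), the red cap at (330,227) and a black cap at (180,230). I'll check the well and held-tube fit with an overlay.

```bash
cat >> h.py <<'E'
def overlay(cam,img,circs,box,s,fn):
    cal=vision.calibration(cam); u0,v0,u1,v1=box
    o=cv2.resize(img[v0:v1,u0:u1,::-1],None,fx=s,fy=s,interpolation=cv2.INTER_CUBIC)
    for x,y,z,r,col in circs:
        P=np.array([(proj2(cal,(x+r*np.cos(t),y+r*np.sin(t),z))-(u0,v0)+.5)*s for t in np.linspace(0,2*np.pi,60)])
        cv2.polylines(o,[np.int32(P)],True,col,1)
    cv2.imwrite(fn,o)
E
python3 - <<'E'
from h import *
im=cv2.imread('pics/w2.png')[:,:,::-1]
x,y=.4869,-.0373
p=get_obs()['position']
overlay('wrist',im,[(x,y,.07,.0215,(255,255,255)),(x,y,.07,.0175,(0,255,255)),(p[0],p[1],.19,.015,(255,0,255)),(p[0],p[1],.28,.015,(255,255,0))],(195,140,325,310),4,'pics/o1.png')
E
```

```text
(no output)
```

View pics/o1.png

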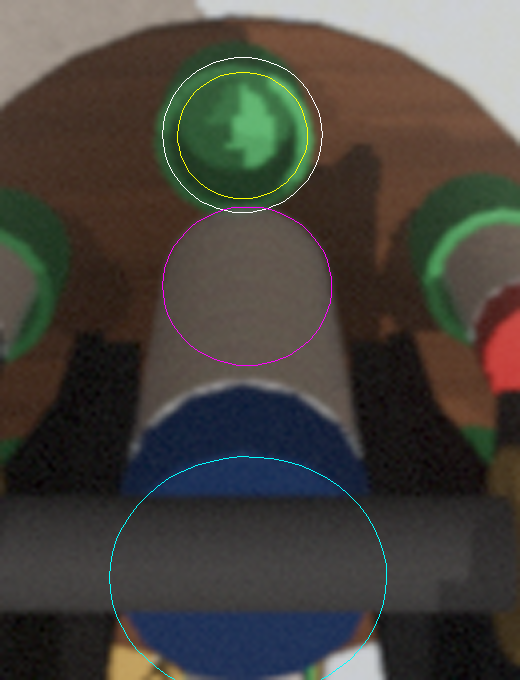

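The overlay shows the tube outline matching the TCP. The real rim centre is at overlay (239,137) against the drawn (242,134), so the well lies about +3 mm in x and −3.5 mm in y from the held tube. I'll lower the tube to just above the rim and recheck.

>>> {"method": "apply_moves", "body": {
  "series": [
    {"offset": [0.2,-0.3,-3],"rot": [0,0,0]},
    {"offset": [0.2,-0.3,-7],"rot": [0,0,0]},
    {"offset": [0.2,-0.3,-10],"rot": [0,0,0]},
    {"offset": [0.2,-0.3,-11],"rot": [0,0,0]},
    {"offset": [0.2,-0.3,-11],"rot": [0,0,0]},
    {"offset": [0.2,-0.3,-11],"rot": [0,0,0]}
  ]
}}

```text
time: 10.55
position: [0.4882, -0.0394, 0.1461]
tool_rot: [-0.001, 1.0, -0.0, 0.001]
ft_force: [0.8, 0.8, -2.1]
grip_width: 0.0296
grip_force: 20.0
```

```bash
python3 - <<'E'
from h import *
st()
a=[]
for i in range(3):
    im=vision.camera('wrist'); a.append(get_obs()['position'])
p=np.mean(a,0); print(np.array(a).round(4))
s=vision.camera('scene')
x,y=.4876,-.038
b=p[2]-.065
C=[(x,y,.07,.0215,(255,255,255)),(x,y,.07,.0175,(0,255,255)),(p[0],p[1],b,.015,(255,0,255)),(p[0],p[1],b+.09,.015,(255,255,0))]
overlay('wrist',im,C,(195,190,325,330),4,'pics/o2a.png')
overlay('scene',s,C,(200,140,280,240),5,'pics/o2b.png')
A,B=cv2.imread('pics/o2a.png'),cv2.imread('pics/o2b.png'); h=max(len(A),len(B))
f=lambda I:cv2.copyMakeBorder(I,0,h-len(I),0,0,cv2.BORDER_CONSTANT)
cv2.imwrite('pics/o2.png',cv2.resize(np.hstack([f(A),f(B)]),None,fx=.86,fy=.86))
E
```

```text
10.55 [ 0.4882 -0.0394  0.1461] [-8.e-04  1.e+00 -3.e-04  1.e-03] [ 0.83  0.8  -2.05] 0.0296 20.0
[[ 0.4885 -0.0395  0.1466]
 [ 0.4885 -0.0395  0.1467]
 [ 0.4884 -0.0395  0.1467]]
```

View pics/o2.png

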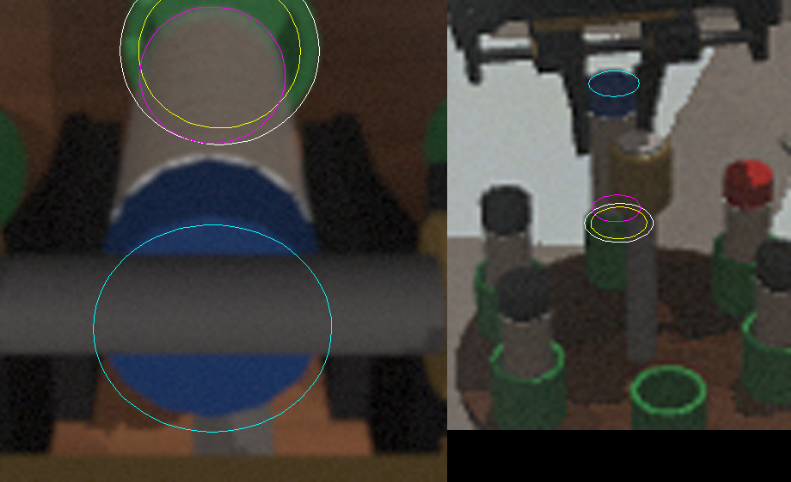

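The tube sits about 1.4 mm too far in −y relative to the rim (tube centre column 212, rim 219), and the rest agrees in both views. I'll correct that and insert partway.

>>> {"method": "apply_moves", "body": {
  "series": [
    {"offset": [-0.05,0.15,-0.3],"rot": [0,0,0]},
    {"offset": [-0.05,0.15,-0.8],"rot": [0,0,0]},
    {"offset": [-0.05,0.15,-1.2],"rot": [0,0,0]},
    {"offset": [-0.05,0.15,-1.6],"rot": [0,0,0]},
    {"offset": [-0.05,0.15,-2],"rot": [0,0,0]},
    {"offset": [-0.05,0.15,-2],"rot": [0,0,0]}
  ]
}}

```text
time: 11.35
position: [0.4863, -0.0375, 0.1245]
tool_rot: [-0.001, 1.0, 0.0, -0.001]
ft_force: [-0.0, 0.6, -2.4]
grip_width: 0.0295
grip_force: 20.0
```

>>> {"method": "apply_moves", "body": {
  "series": [
    {"offset": [0,0,-0.6],"rot": [0,0,0]},
    {"offset": [0,0,-1.2],"rot": [0,0,0]},
    {"offset": [0,0,-1.8],"rot": [0,0,0]},
    {"offset": [0,0,-2.2],"rot": [0,0,0]},
    {"offset": [0,0,-2.4],"rot": [0,0,0]},
    {"offset": [0,0,-2.4],"rot": [0,0,0]}
  ]
}}

```text
time: 11.95
position: [0.4866, -0.0376, 0.1009]
tool_rot: [-0.001, 1.0, 0.0, -0.0]
ft_force: [0.7, -1.3, -2.2]
grip_width: 0.0294
grip_force: 20.0
```

>>> {"method": "apply_moves", "body": {
  "series": [
    {"offset": [0,0,0],"rot": [0,0,0]},
    {"offset": [0,0,0],"rot": [0,0,0]},
    {"offset": [0,0,0],"rot": [0,0,0]},
    {"offset": [0,0,0],"rot": [0,0,0]},
    {"offset": [0,0,0],"rot": [0,0,0]},
    {"offset": [0,0,0],"rot": [0,0,0]}
  ],
  "hand": 0.6
}}

```text
time: 12.55
position: [0.4868, -0.0377, 0.1013]
tool_rot: [-0.001, 1.0, -0.0, 0.0]
ft_force: [0.1, 0.8, -0.2]
grip_width: 0.052
grip_force: 0.0
```

>>> {"method": "apply_moves", "body": {
  "series": [
    {"offset": [0,0,2],"rot": [0,0,0]},
    {"offset": [0,0,6],"rot": [0,0,0]},
    {"offset": [0,0,11],"rot": [0,0,0]},
    {"offset": [0,0,14],"rot": [0,0,0]},
    {"offset": [0,0,14],"rot": [0,0,0]},
    {"offset": [-5.2,-30.9,14],"rot": [0,0,0]},
    {"offset": [-5.2,-30.9,14],"rot": [0,0,0]},
    {"offset": [-5.2,-30.9,14],"rot": [0,0,0]},
    {"offset": [-5.2,-30.9,14],"rot": [0,0,0]},
    {"offset": [-5.2,-30.9,14],"rot": [0,0,0]},
    {"offset": [-5.2,-30.9,14],"rot": [0,0,0]},
    {"offset": [-5.2,-30.9,14],"rot": [0,0,0]},
    {"offset": [-5.2,-30.9,14],"rot": [0,0,0]},
    {"offset": [-5.2,-30.9,14],"rot": [0,0,0]},
    {"offset": [-5.2,-30.9,14],"rot": [0,0,0]}
  ]
}}

```text
time: 14.05
position: [0.4347, -0.3442, 0.2407]
tool_rot: [-0.002, 1.0, 0.001, -0.001]
ft_force: [-0.4, 0.1, -0.5]
grip_width: 0.0524
grip_force: 0.0
```

```bash
python3 - <<'E'
from h import *
st()
lo,hi=(100,90,20),(135,255,255)
for z in (.085,.09): print(fitcap('wrist',(.4345,-.346),lo,hi,z))
for c in('wrist','top','scene'):
  for i in range(3):
    vision.camera(c); st() if i==0 and c=='top' else 0
    print(c,[(np.round(r['centre'],4),round(r['conf'],2)) for r in nets.spot_point(c,'tube_blue1')])
E
```

```text
14.05 [ 0.4347 -0.3442  0.2407] [-1.7e-03  1.0e+00  1.1e-03 -6.0e-04] [-0.41  0.12 -0.47] 0.0524 0.0
(array([ 0.4366, -0.3466]), 649.0, 796, array([253.5, 179.2]))
(array([ 0.4352, -0.3467]), 650.0, 821, array([253.7, 178.8]))
wrist [(array([ 0.4333, -0.3462, -0.0039]), 0.94)]
wrist [(array([ 0.4321, -0.345 , -0.001 ]), 0.98)]
wrist [(array([ 0.4324, -0.346 , -0.0035]), 0.97)]
14.5 [ 0.4349 -0.3464  0.2414] [-1.e-03  1.e+00 -1.e-04  1.e-04] [-0.18 -0.03 -0.88] 0.0529 0.0
top [(array([ 0.4863, -0.0405,  0.0349]), 0.46)]
top [(array([ 0.4867, -0.0383,  0.0352]), 0.65), (array([ 0.4875, -0.0395,  0.0316]), 0.53), (array([ 0.4349, -0.3453, -0.0022]), 0.39)]
top [(array([ 0.6229,  0.2698, -0.0015]), 0.69), (array([ 0.433 , -0.3461, -0.0014]), 0.62), (array([ 0.484 , -0.0386,  0.034 ]), 0.56)]
scene [(array([ 0.4861, -0.0343,  0.0345]), 0.71), (array([ 0.4368, -0.3448, -0.0012]), 0.58)]
scene [(array([ 0.4361, -0.3449, -0.0019]), 0.76), (array([ 0.4849, -0.035 ,  0.0334]), 0.57)]
scene [(array([ 0.4354, -0.3476, -0.0032]), 0.74), (array([ 0.6596, -0.2743,  0.0024]), 0.49), (array([ 0.4847, -0.0371,  0.0333]), 0.43)]
```

The first tube is seated: the networks put it at about (0.486,−0.037,0.034), and the arm is now centred over the second tube.

>>> {"method": "apply_moves", "body": {
  "series": [
    {"offset": [0,0,-5],"rot": [0,0,0]},
    {"offset": [0,0,-10],"rot": [0,0,0]},
    {"offset": [0,0,-14],"rot": [0,0,0]},
    {"offset": [0,0,-16.5],"rot": [0,0,0]},
    {"offset": [0,0,-17.6],"rot": [0,0,0]},
    {"offset": [0,0,-17.6],"rot": [0,0,0]},
    {"offset": [0,0,-17.6],"rot": [0,0,0]}
  ],
  "hand": 1
}}

```text
time: 15.75
position: [0.4354, -0.3474, 0.0662]
tool_rot: [-0.001, 1.0, -0.001, 0.001]
ft_force: [-0.7, -0.0, 0.7]
grip_width: 0.0862
grip_force: 0.0
```

>>> {"method": "apply_moves", "body": {
  "series": [
    {"offset": [0,0,0],"rot": [0,0,0]},
    {"offset": [0,0,0],"rot": [0,0,0]},
    {"offset": [0,0,0],"rot": [0,0,0]},
    {"offset": [0,0,0],"rot": [0,0,0]},
    {"offset": [0,0,0],"rot": [0,0,0]},
    {"offset": [0,0,0],"rot": [0,0,0]},
    {"offset": [0,0,0],"rot": [0,0,0]},
    {"offset": [0,0,0],"rot": [0,0,0]},
    {"offset": [0,0,0],"rot": [0,0,0]},
    {"offset": [0,0,0],"rot": [0,0,0]}
  ],
  "hand": 0,
  "newtons": 20
}}

```text
time: 16.75
position: [0.4347, -0.3466, 0.0652]
tool_rot: [-0.001, 1.0, 0.0, -0.0]
ft_force: [-0.6, -0.2, 0.5]
grip_width: 0.0295
grip_force: 20.0
```

>>> {"method": "apply_moves", "body": {
  "series": [
    {"offset": [0,0,5],"rot": [0,0,0]},
    {"offset": [0,0,10],"rot": [0,0,0]},
    {"offset": [0,0,15],"rot": [0,0,0]},
    {"offset": [0,0,19],"rot": [0,0,0]},
    {"offset": [0,0,19],"rot": [0,0,0]},
    {"offset": [22.3,31.4,19],"rot": [0,0,0]},
    {"offset": [22.3,31.4,19],"rot": [0,0,0]},
    {"offset": [22.3,31.4,19],"rot": [0,0,0]},
    {"offset": [22.3,31.4,19],"rot": [0,0,0]},
    {"offset": [22.3,31.4,19],"rot": [0,0,0]},
    {"offset": [22.3,31.4,19],"rot": [0,0,0]},
    {"offset": [22.3,31.4,19],"rot": [0,0,0]},
    {"offset": [22.3,31.4,19],"rot": [0,0,0]},
    {"offset": [22.3,31.4,19],"rot": [0,0,0]},
    {"offset": [22.3,31.4,19],"rot": [0,0,0]},
    {"offset": [22.3,31.4,19],"rot": [0,0,0]},
    {"offset": [22.3,31.4,19],"rot": [0,0,0]}
  ]
}}

```text
time: 18.45
position: [0.6568, -0.034, 0.2548]
tool_rot: [0.0, 1.0, -0.0, -0.001]
ft_force: [-0.3, -0.6, 0.0]
grip_width: 0.0294
grip_force: 20.0
```

>>> {"method": "apply_moves", "body": {
  "series": [
    {"offset": [0,0,-3],"rot": [0,0,0]},
    {"offset": [0,0,-7],"rot": [0,0,0]},
    {"offset": [0,0,-10],"rot": [0,0,0]},
    {"offset": [0,0,-11],"rot": [0,0,0]},
    {"offset": [0,0,-11],"rot": [0,0,0]},
    {"offset": [0,0,-11],"rot": [0,0,0]}
  ]
}}

```text
time: 19.05
position: [0.6588, -0.0335, 0.1468]
tool_rot: [-0.0, 1.0, -0.0, 0.001]
ft_force: [0.9, 0.2, -1.4]
grip_width: 0.0294
grip_force: 20.0
```

```bash
python3 - <<'E'
from h import *
a=[]
for i in range(3):
    im=vision.camera('wrist'); a.append(get_obs()['position'])
p=np.mean(a,0); print(p.round(4))
s=vision.camera('scene')
x,y=.6578,-.0325
b=p[2]-.065
C=[(x,y,.07,.0215,(255,255,255)),(x,y,.07,.0175,(0,255,255)),(p[0],p[1],b,.015,(255,0,255)),(p[0],p[1],b+.09,.015,(255,255,0))]
overlay('wrist',im,C,(195,170,325,330),4,'pics/o3a.png')
overlay('scene',s,C,(200,160,290,260),5,'pics/o3b.png')
A,B=cv2.imread('pics/o3a.png'),cv2.imread('pics/o3b.png'); h=max(len(A),len(B))
f=lambda I:cv2.copyMakeBorder(I,0,h-len(I),0,0,cv2.BORDER_CONSTANT)
cv2.imwrite('pics/o3.png',cv2.resize(np.hstack([f(A),f(B)]),None,fx=.8,fy=.8))
E
```

```text
[ 0.6592 -0.0333  0.1474]
```

View pics/o3.png

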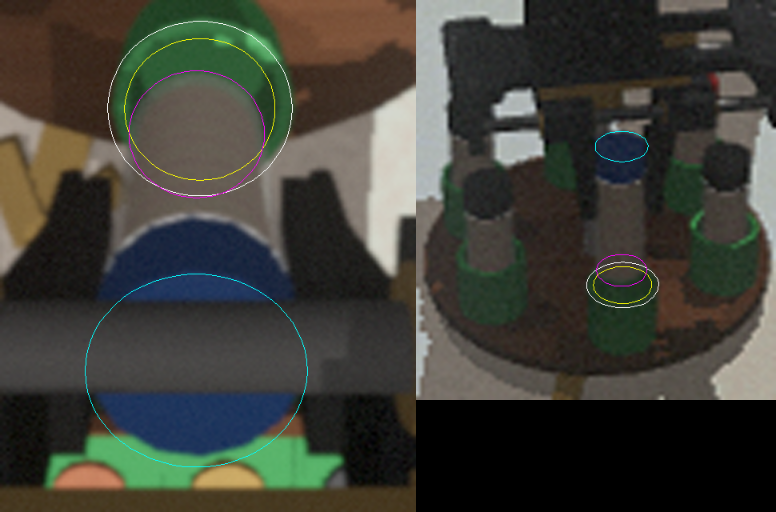

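The rim centre is at column 203 against the tube's 196 in the wrist view, and 622 against 621 in the scene view. I'll shift +1.2 mm in y and −1 mm in x, then insert.

>>> {"method": "apply_moves", "body": {
  "series": [
    {"offset": [-0.1,0.12,-0.3],"rot": [0,0,0]},
    {"offset": [-0.1,0.12,-0.8],"rot": [0,0,0]},
    {"offset": [-0.1,0.12,-1.2],"rot": [0,0,0]},
    {"offset": [-0.1,0.12,-1.6],"rot": [0,0,0]},
    {"offset": [-0.1,0.12,-2.1],"rot": [0,0,0]},
    {"offset": [-0.1,0.12,-2.1],"rot": [0,0,0]}
  ]
}}

```text
time: 19.85
position: [0.6561, -0.0313, 0.1231]
tool_rot: [-0.001, 1.0, 0.0, -0.001]
ft_force: [-0.5, -0.3, -0.8]
grip_width: 0.0293
grip_force: 20.0
```

>>> {"method": "apply_moves", "body": {
  "series": [
    {"offset": [0,0,-0.6],"rot": [0,0,0]},
    {"offset": [0,0,-1.2],"rot": [0,0,0]},
    {"offset": [0,0,-1.8],"rot": [0,0,0]},
    {"offset": [0,0,-2.2],"rot": [0,0,0]},
    {"offset": [0,0,-2.3],"rot": [0,0,0]},
    {"offset": [0,0,-2.3],"rot": [0,0,0]}
  ]
}}

```text
time: 20.45
position: [0.6566, -0.0315, 0.1009]
tool_rot: [-0.001, 1.0, 0.0, -0.0]
ft_force: [0.2, -0.3, -1.0]
grip_width: 0.0297
grip_force: 20.0
```

>>> {"method": "apply_moves", "body": {
  "series": [
    {"offset": [0,0,0],"rot": [0,0,0]},
    {"offset": [0,0,0],"rot": [0,0,0]},
    {"offset": [0,0,0],"rot": [0,0,0]},
    {"offset": [0,0,0],"rot": [0,0,0]},
    {"offset": [0,0,0],"rot": [0,0,0]},
    {"offset": [0,0,0],"rot": [0,0,0]}
  ],
  "hand": 0.6
}}

```text
time: 21.05
position: [0.6568, -0.0315, 0.1013]
tool_rot: [-0.001, 1.0, -0.0, 0.0]
ft_force: [0.6, -1.1, 0.5]
grip_width: 0.0523
grip_force: 0.0
```

>>> {"method": "apply_moves", "body": {
  "series": [
    {"offset": [0,0,2],"rot": [0,0,0]},
    {"offset": [0,0,6],"rot": [0,0,0]},
    {"offset": [0,0,11],"rot": [0,0,0]},
    {"offset": [0,0,14],"rot": [0,0,0]},
    {"offset": [0,0,14],"rot": [0,0,0]},
    {"offset": [-8.5,-0.3,14],"rot": [0,0,0]},
    {"offset": [-8.5,-0.3,14],"rot": [0,0,0]},
    {"offset": [-8.5,-0.3,14],"rot": [0,0,0]},
    {"offset": [-8.5,-0.3,14],"rot": [0,0,0]}
  ],
  "hand": 1
}}

```text
time: 21.95
position: [0.5711, -0.0344, 0.2408]
tool_rot: [-0.001, 1.0, 0.0, -0.0]
ft_force: [0.0, -0.7, 0.4]
grip_width: 0.0869
grip_force: 0.0
```

```bash
cat > m.py <<'E'
from h import *
def near(c,q,g,tol=.02,n=4):
    a=[]
    for i in range(n):
        vision.camera(c)
        a+=[r['centre'] for r in nets.spot_point(c,q) if np.linalg.norm(np.array(r['centre'])[:2]-g)<tol]
    return a
E
python3 - <<'E'
from m import *
st(); print(get_obs()['q'].round(3))
C=np.array([.572,-.035])
for q,g in(('tube_red',(.5285,.0375)),('front',(.6525,-.061)),('knob',C),('tube_blue1',(.4865,-.0373)),('tube_blue1',(.657,-.032))):
    for c in('scene','top','wrist'):
        a=near(c,q,g,n=3)
        if a:
            m=np.mean(a,0); d=m[:2]-C; print(q,c,len(a),m.round(4),round(np.degrees(np.arctan2(d[1],d[0])),1))
st()
E
```

```text
21.95 [ 0.5711 -0.0344  0.2408] [-6.e-04  1.e+00  1.e-04 -3.e-04] [ 0.   -0.73  0.38] 0.0869 0.0
[-0.255  0.457  1.568  0.     1.117 -1.827]
tube_red scene 3 [0.5287 0.0384 0.0331] 120.6
tube_red wrist 3 [0.5271 0.0354 0.0298] 122.5
front scene 3 [ 0.6528 -0.0593  0.0335] -16.8
knob scene 2 [ 0.5714 -0.035   0.1596] -175.6
knob top 1 [ 0.5734 -0.0366  0.16  ] -48.8
knob wrist 4 [ 0.5743 -0.0333  0.1228] 36.8
tube_blue1 scene 3 [ 0.4881 -0.0397  0.0343] -176.8
tube_blue1 wrist 2 [ 0.4836 -0.0398  0.0355] -176.9
tube_blue1 scene 3 [ 0.6588 -0.0296  0.0338] 3.6
tube_blue1 wrist 3 [ 0.6549 -0.0322  0.0344] 1.9
26.45 [ 0.5717 -0.0345  0.2413] [-8.e-04  1.e+00 -0.e+00  0.e+00] [-0.33  0.22 -0.66] 0.0874 0.0
```

>>> {"method": "apply_moves", "body": {
  "series": [
    {"offset": [0,0,-3],"rot": [0,0,0]},
    {"offset": [0,0,-6],"rot": [0,0,0]},
    {"offset": [0,0,-8],"rot": [0,0,0]},
    {"offset": [0,0,-8],"rot": [0,0,0]}
  ]
}}

```text
time: 26.85
position: [0.5695, -0.034, 0.1584]
tool_rot: [-0.001, 1.0, 0.001, -0.003]
ft_force: [0.2, -0.1, 0.3]
grip_width: 0.0873
grip_force: 0.0
```

>>> {"method": "apply_moves", "body": {
  "series": [
    {"offset": [0,0,0],"rot": [0,0,0]},
    {"offset": [0,0,0],"rot": [0,0,0]},
    {"offset": [0,0,0],"rot": [0,0,0]},
    {"offset": [0,0,0],"rot": [0,0,0]},
    {"offset": [0,0,0],"rot": [0,0,0]},
    {"offset": [0,0,0],"rot": [0,0,0]},
    {"offset": [0,0,0],"rot": [0,0,0]},
    {"offset": [0,0,0],"rot": [0,0,0]},
    {"offset": [0,0,0],"rot": [0,0,0]},
    {"offset": [0,0,0],"rot": [0,0,0]}
  ],
  "hand": 0,
  "newtons": 50
}}

```text
time: 27.85
position: [0.5717, -0.0345, 0.1613]
tool_rot: [-0.001, 1.0, -0.0, 0.0]
ft_force: [0.6, -1.1, 1.6]
grip_width: 0.0349
grip_force: 50.0
```

>>> {"method": "apply_moves", "body": {
  "series": [
    {"offset": [0,0,0],"rot": [0,0,-3]},
    {"offset": [0,0,0],"rot": [0,0,-8]},
    {"offset": [0,0,0],"rot": [0,0,-14]},
    {"offset": [0,0,0],"rot": [0,0,-20]},
    {"offset": [0,0,0],"rot": [0,0,-26]},
    {"offset": [0,0,0],"rot": [0,0,-32]},
    {"offset": [0,0,0],"rot": [0,0,-38]},
    {"offset": [0,0,0],"rot": [0,0,-44]},
    {"offset": [0,0,0],"rot": [0,0,-50]},
    {"offset": [0,0,0],"rot": [0,0,-56]},
    {"offset": [0,0,0],"rot": [0,0,-62]},
    {"offset": [0,0,0],"rot": [0,0,-67]},
    {"offset": [0,0,0],"rot": [0,0,-70]},
    {"offset": [0,0,0],"rot": [0,0,-70]},
    {"offset": [0,0,0],"rot": [0,0,-70]}
  ]
}}

```text
time: 29.35
position: [0.5721, -0.0341, 0.1613]
tool_rot: [0.573, 0.82, 0.001, 0.0]
ft_force: [1.1, 2.3, 1.0]
grip_width: 0.0347
grip_force: 50.0
```

```bash
python3 - <<'E'
from m import *
st(); print(get_obs()['q'].round(3))
im=vision.camera('scene'); cv2.imwrite('pics/s4.png',cv2.resize(im[120:290,150:340,::-1],None,fx=3,fy=3,interpolation=cv2.INTER_CUBIC))
for c in('scene','wrist'): 
    for r in nets.spot_point(c,'tube_red'):
        d=np.array(r['centre'])-[.5717,-.0347,0]; print(c,np.round(r['centre'],4),round(r['conf'],2),np.degrees(np.arctan2(d[1],d[0])).round(1))
    vision.camera('wrist')
E
```

```text
29.35 [ 0.5721 -0.0341  0.1613] [5.726e-01 8.199e-01 5.000e-04 1.000e-04] [1.12 2.31 0.99] 0.0347 50.0
[-2.550e-01  5.620e-01  1.641e+00  1.000e-03  9.380e-01 -6.070e-01]
scene [0.6281 0.0301 0.0347] 0.55 49.0
wrist [0.6247 0.0302 0.0308] 0.66 50.8
```

View pics/s4.png

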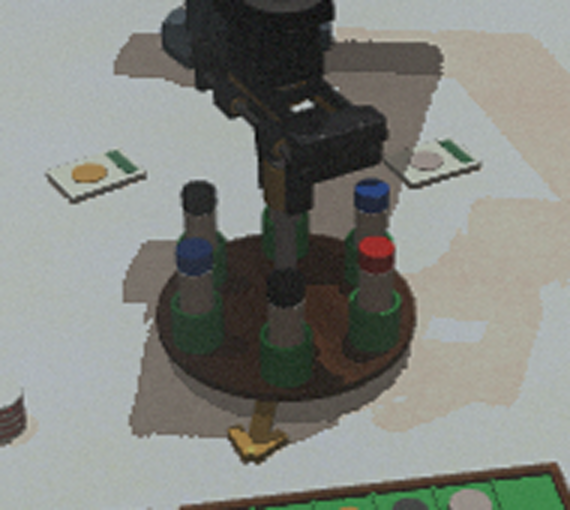

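The crop shows the red cap at (376,254), turning with the knob, with all six tubes upright. The arrow tip is at about (250,460).

```bash
python3 - <<'E'
from h import *
cal=vision.calibration('scene')
for u,v in((250,460),(265,405),(258,440)):
    for z in (.005,.009):
        w=ray(cal,(u/3+150,v/3+120),z); d=w-[.5717,-.0347,0]; print(w,np.hypot(*d[:2]).round(3),np.degrees(np.arctan2(d[1],d[0])).round(1))
E
```

```text
[ 0.7279 -0.0857  0.005 ] 0.164 -18.1
[ 0.7319 -0.0861  0.009 ] 0.168 -17.8
[ 0.6671 -0.0659  0.005 ] 0.1 -18.1
[ 0.6715 -0.0664  0.009 ] 0.105 -17.6
[ 0.7068 -0.0767  0.005 ] 0.141 -17.3
[ 0.7109 -0.0772  0.009 ] 0.146 -17.0
```

Front is at −17.8°, so I'll turn another −68°.

>>> {"method": "apply_moves", "body": {
  "series": [
    {"offset": [0,0,0],"rot": [0,0,-3]},
    {"offset": [0,0,0],"rot": [0,0,-8]},
    {"offset": [0,0,0],"rot": [0,0,-14]},
    {"offset": [0,0,0],"rot": [0,0,-20]},
    {"offset": [0,0,0],"rot": [0,0,-26]},
    {"offset": [0,0,0],"rot": [0,0,-32]},
    {"offset": [0,0,0],"rot": [0,0,-38]},
    {"offset": [0,0,0],"rot": [0,0,-44]},
    {"offset": [0,0,0],"rot": [0,0,-50]},
    {"offset": [0,0,0],"rot": [0,0,-56]},
    {"offset": [0,0,0],"rot": [0,0,-61]},
    {"offset": [0,0,0],"rot": [0,0,-65]},
    {"offset": [0,0,0],"rot": [0,0,-68]},
    {"offset": [0,0,0],"rot": [0,0,-68]},
    {"offset": [0,0,0],"rot": [0,0,-68]},
    {"offset": [0,0,0],"rot": [0,0,-68]},
    {"offset": [0,0,0],"rot": [0,0,-68]},
    {"offset": [0,0,0],"rot": [0,0,-68]}
  ]
}}

```text
time: 31.4
position: [0.5726, -0.0343, 0.1614]
tool_rot: [0.933, 0.36, 0.001, 0.0]
ft_force: [4.2, 3.5, -0.6]
grip_width: 0.0349
grip_force: 50.0
```

```bash
python3 - <<'E'
from m import *
st()
im=vision.camera('scene'); cv2.imwrite('pics/s5.png',cv2.resize(im[120:290,150:340,::-1],None,fx=3,fy=3,interpolation=cv2.INTER_CUBIC))
for q in('tube_red','tube_blue1','tube_black1','front','chips','loupe'):
    for r in nets.spot_point('scene',q):
        d=np.array(r['centre'])-[.5717,-.0347,0]; print(q,np.round(r['centre'],4),round(r['conf'],2),np.degrees(np.arctan2(d[1],d[0])).round(1))
E
```

```text
31.4 [ 0.5726 -0.0343  0.1614] [9.331e-01 3.595e-01 1.000e-03 2.000e-04] [ 4.17  3.47 -0.65] 0.0349 50.0
tube_red [ 0.6556 -0.0565  0.0346] 0.52 -14.6
tube_blue1 [0.6349 0.026  0.035 ] 0.76 43.8
tube_blue1 [ 0.515  -0.0925  0.0329] 0.47 -134.4
tube_black1 [ 0.5722 -0.0327  0.1599] 0.58 76.0
tube_black1 [ 0.592  -0.1152  0.0378] 0.49 -75.8
tube_black1 [ 0.4919 -0.0111  0.0341] 0.45 163.5
front [ 0.6553 -0.0576  0.0307] 0.65 -15.3
front [0.634  0.0254 0.0347] 0.32 44.0
chips [ 0.6554 -0.2748  0.0048] 0.66 -70.8
loupe [0.6224 0.2715 0.0008] 0.5 80.6
```

View pics/s5.png

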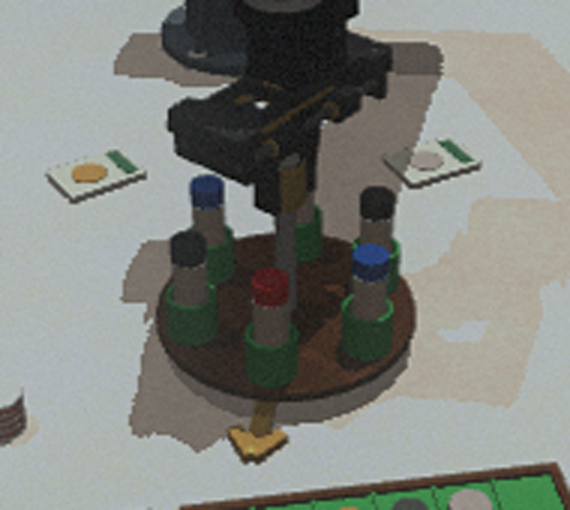

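The red tube at crop (271,330) stands in line with the arrow, within about 3° (4 mm). All six tubes are seated and upright, and the knob is held with 50 N.

```bash
python3 -c "
from rig import hand_in
print(hand_in())"
```

```text
the job is handed in; nothing more can be done
None
```

Job handed in at about 31 s; the verdict was not shown. Both blue tubes are seated and released, the red tube is within about 4 mm of the front arrow by the last picture, and the knob is still gripped at 50 N.

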